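# Clear the radiator grille and turn the heating on

### The arm

A 7-joint arm with a two-finger parallel gripper is mounted at the origin on the work surface. World frame = base frame: x ahead of the robot, y to its left, z up, the work surface at z = 0. Lengths are in m, angles in rad, forces in N, time in s.
With the tool pointing down it reaches from about 0.425 to 0.95 m from the base axis. Payload 16.7 kg.
Tool frame: the origin (TCP) lies between the finger pads; the fingertips stand 17 mm ahead of it and the grasp point (between the pads) lies 2 mm behind it (arm.tips_ahead is the distance from the TCP to the fingertips, in m); z points along the fingers, y is the line along which they close (so a half turn about z gives the same grasp; the last joint's range is limited). The gripper opens to 94 mm and grips with 3 to 60 N. Pads are 16 mm wide; open, the fingers measure 119 mm over their backs; the gripper's body (75 mm by 177 mm) begins 78 mm behind the grasp point.
Start: joints at [1.083, 0.426, 0.074, 1.606, -0.034, 1.111, -0.067], TCP at [0.224, -0.637, 0.19] pointing down, gripper open.
Joint ranges: [-2.85, 2.85], [-0.5, 2.14], [-1.23, 1.37], [0.21, 2.46], [-1.02, 4.16], [0.16, 2.05], [-2.73, 2.73]. Speed limits (rad/s): [1.89, 1.89, 2.39, 2.39, 3.01, 3.01, 3.01].

### API

Orientations are given as a unit quaternion [x, y, z, w].
In Python, from rig import arm, hand, planner, grab_frame, camera_params, finish_job, status gives the robot as it stands. Calls block until the motion is done:
- arm.move_pose(position, orientation): joint-space move of the TCP to a pose.
- arm.servo_line(position, speed=0.15, frame=None, guard=None): straight line of the TCP; frame=None keeps the orientation; speed is the mean speed in m/s. With guard (N) it stops when the force on the tool has changed by that much, and returns True; else False.
- arm.set_joints(angles): joint-space move.
- hand.gripper_to(opening, newtons=None): finger opening in m; newtons is the grip in N (None keeps the last); returns when the fingers have stopped.
- arm.pause(seconds).
- planner.inverse_kinematics(position, orientation): joint angles nearest the present ones, or None.
- grab_frame(name): name is "side" or "top" or "wrist"; returns the picture (384x512x3 uint8, blue, green, red); there is no depth.
- camera_params(name): a dict with "camera_matrix" (3x3 intrinsics, pixels), "world_to_cam" (4x4, takes a point from world to camera coordinates); the wrist camera has in their place "T_tool_cam" (4x4, takes a point from camera to tool coordinates, whose origin is the TCP and whose axes are the flange's). Camera axes: x right, y down, z forward; pixel columns grow to the right and rows downward; lengths in m; the calibration is good to about 2 mm. A picture is of the moment at which its call begins: read the wrist's pose just before it. camera_params takes no time and is no camera call.
A pose or a line that the arm cannot do raises arm.Unreachable and nothing moves.
- finish_job(): hands the job in; it is judged then, once.
Readings, each from a call of its own:
- status.current_clock(): time.
- status.current_joints(): joint angles.
- status.current_dq(): joint speeds.
- status.current_effort(): joint torques, N m.
- status.current_eef_pos(): TCP position.
- status.current_tool_rot(): TCP orientation.
- status.current_ft_force(): force on the tool from outside, world axes, zero at the start.
- status.current_ft_torque(): the same for the moment, N m.
- status.current_width(): finger opening in m.
- status.current_grasp_force(): force on a finger pad.
Only numpy, scipy, OpenCV 4.12 (cv2) and the standard library are available. Lean on these libraries where they do the work, as an engineer would, in place of code of your own. Each camera call takes 0.05 s, during which the arm holds its last target. There are 200 camera calls.

### The job

Get the heating going beside the couch. First move everything that stands on the low white radiator grille onto the blue shelf board, each thing directly on the board (nothing stacked or hanging half off), mug, tin and votive holder upright and remotes flat with their buttons up; next press the sprung vent lever down until it catches and stays down; last, turn the four-spoked valve wheel anticlockwise (seen from above) by pushing its spokes round until it is fully open against its stop. Leave the other things on the table where they are.

Things in the scene. Friction and masses are not known exactly. Their poses are not given: they have to be found in the camera images.
- grille: white low radiator top with dark slots, fixed, 340 mm (its x) by 210 mm (its y) and 35 mm high; origin at the centre of its underside. The things to be moved stand on it at first. The grille and the blue shelf may be on either side of the robot.
- shelf: blue painted shelf board, fixed, 340 mm (its x) by 210 mm (its y), flat top 20 mm above the table; origin at the centre of its underside. Has room for all five things side by side.
- remote_long_mid (a point): centre of the long black remote control, 150 mm (its x) by 42 mm (its y) by 20 mm thick, buttons on its +z face; lies across the grille. None if absent.
- remote_short_mid (a point): centre of the short black remote control, 120 mm (its x) by 42 mm (its y) by 20 mm thick, buttons on its +z face. None if absent.
- tin_mid (a point): centre (half-way up) of the round plastic tin with its screw lid on, 50 mm high, body 64 mm in diameter, lid (the top 16 mm) 68 mm in diameter; z up. None if absent.
- votive_mid (a point): centre (half-way up) of the frosted votive holder, an open cup 65 mm high, 64 mm in diameter at the rim, slightly narrower at the foot; wall 4 mm; z up. None if absent.
- mug_mid (a point): centre (half-way up) of the body of the empty white mug, 80 mm high, 68 mm in diameter, wall 4 mm; its handle sticks out about 30 mm towards its own +y (starts roughly towards world +x); z up. None if absent.
- lever_pad (a point): centre of the upper face of the black 44 x 44 mm pad at the end of the sprung vent lever; moves with the lever. The lever starts raised, its pad about 107 mm above the table; pressed fully down the pad's upper face is about 50 mm above the table. Press it from above: takes about 5 N, then it snaps over and stays down by itself.
- lever_pivot (a point): pivot of the vent lever, 55 mm above the table, on the fixed vent housing; the pad's centre is 105 mm from it, along this point's own -y axis seen from above.
- lever (a joint): angle of the vent lever, rad: 0 raised, grows as it is pressed down, 0.55 against its lower stop. Above about 0.42 the catch pulls it to the stop and holds it; below that it springs up.
- wheel_hub (a point): centre of the valve wheel's hub (52 mm in diameter) at the height of the spokes' centre lines, 85 mm above the table; turns with the wheel. Four spokes, 12 mm thick bars, run level along its +x, +y, -x and -y axes, with a 22 mm black ball at each end, 98 mm out from the hub's axis at most. No rim; the gaps between spokes are open down to the valve's 38 mm pillar and its 84 mm foot flange.
- wheel (a joint): angle of the valve wheel, rad: grows as it turns anticlockwise seen from above; starts between 0 and 0.8; fully open at its stop, 7.5. Stiff (about 0.45 N m) and stays where it is left.
- coaster: cork coaster, 90 mm round, 10 mm thick; far left; origin under its centre; to be left where it is.
- dish: small blue bowl, 90 mm round, 30 mm high; far right; origin under its centre; to be left where it is.
- book: closed book, 130 x 170 x 24 mm; far side; origin under its centre; to be left where it is.
- case: black spectacle case, 60 x 160 x 35 mm; far side; origin under its centre; to be left where it is.
- candle: white pillar candle, 64 mm round, 90 mm high; far side; origin under its centre; to be left where it is.
- jar: closed jar, 60 mm round, 90 mm high; beyond the valve; origin under its centre; to be left where it is.

How it is judged:
By the outcome, as a careful person would: the job done as asked, in the order asked, and still so for the second after the job is handed in, with the robot touching nothing.
Of remote_long, remote_short, tin, votive, mug only 3 to 5 are there at a start; the rules pass over those that are not, and their reading is None.
At some moment in a run one of tin, remote_short may be knocked a few centimetres aside while the robot is not near it.
It also fails if it takes over 210 s, if anything falls off the work surface, if the arm or the gripper's body presses on something with over 40 N, if the wrist force passes 120 N, or if a joint passes its speed limit or range.

## Working session

There is one attempt and no reset: what is moved stays moved. The work goes in short steps, each a Python script; the robot and the scene stay as the last script left them, time stands still between calls to the robot, and variables do not carry over. Pictures are saved under pics/ and viewed, at most 14 in all, crops included, and the job is handed in when it is done.

```bash
ls; mkdir -p pics
python3 - <<'E'
from rig import *
import cv2,numpy as np
for n in("top","side"):
    im=grab_frame(n); cv2.imwrite(f"pics/{n}0.png",cv2.resize(im,(800,600),interpolation=cv2.INTER_CUBIC))
    p=camera_params(n); print(n,p["camera_matrix"],np.round(p["world_to_cam"],4))
print(camera_params("wrist"))
print(status.current_clock(),status.current_eef_pos(),status.current_tool_rot(),arm.tips_ahead)
E
```

```text
pics
top [[372.24492497   0.         248.44960528]
 [  0.         372.24492497 183.84544979]
 [  0.           0.           1.        ]] [[ 0.0142 -0.9999 -0.0019 -0.0042]
 [-0.9861 -0.0137 -0.1656  0.5619]
 [ 0.1656  0.0042 -0.9862  1.3369]
 [ 0.      0.      0.      1.    ]]
side [[360.18542026   0.         257.07877747]
 [  0.         360.18542026 188.34279607]
 [  0.           0.           1.        ]] [[-0.7962 -0.605  -0.0023  0.4573]
 [-0.3588  0.4753 -0.8034  0.2613]
 [ 0.4871 -0.6388 -0.5955  0.7798]
 [ 0.      0.      0.      1.    ]]
{'camera_matrix': array([[277.83210573,   0.        , 248.57396287],
       [  0.        , 277.83210573, 186.75376503],
       [  0.        ,   0.        ,   1.        ]]), 'T_tool_cam': array([[-1.12131789e-03, -9.63857701e-01, -2.66415229e-01,
         7.85654561e-02],
       [ 9.99999274e-01, -9.63103679e-04, -7.24516292e-04,
        -2.82888907e-04],
       [ 4.41745120e-04, -2.66415848e-01,  9.63858081e-01,
        -1.94020043e-01],
       [ 0.00000000e+00,  0.00000000e+00,  0.00000000e+00,
         1.00000000e+00]])}
0.1 [ 0.22417141 -0.63626397  0.1895407 ] [ 9.85691741e-01  1.68556993e-01 -1.29729663e-04 -5.62098172e-04] 0.017
```

View pics/top0.png

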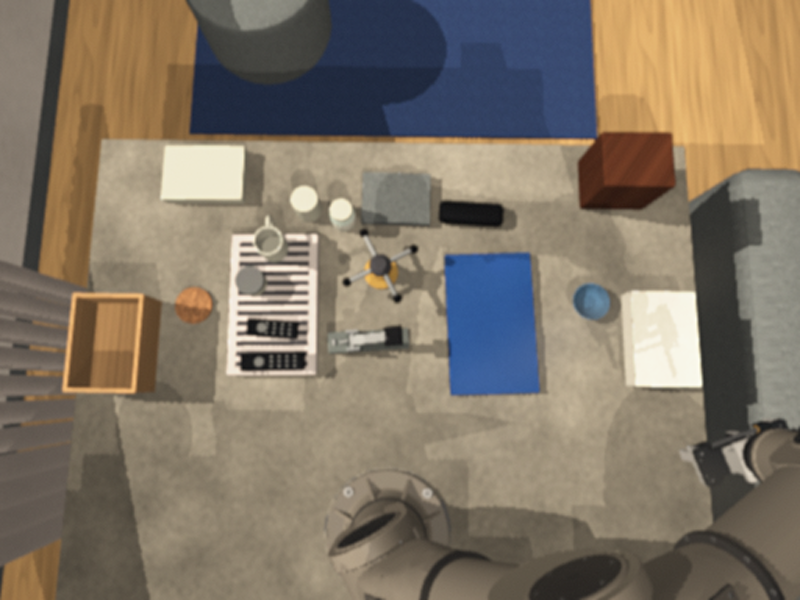

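View pics/side0.png

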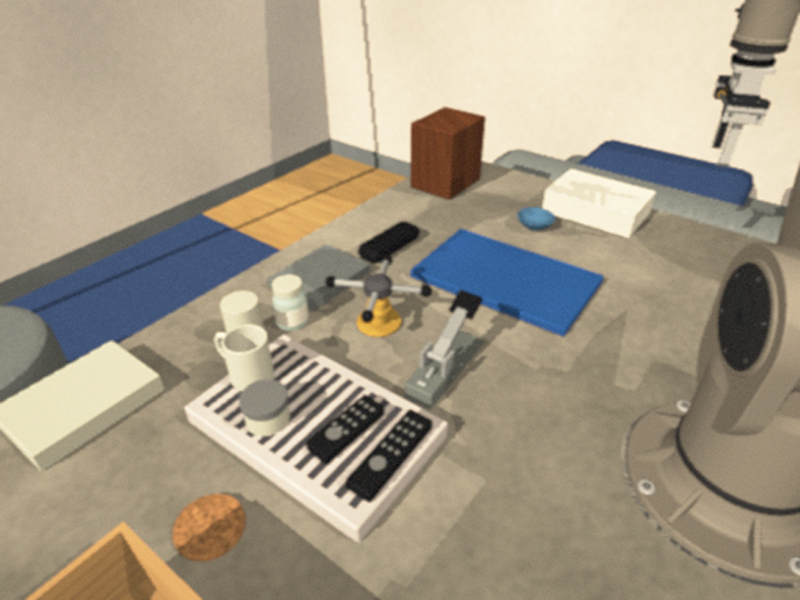

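```bash
cat > h.py <<'E'
from rig import *
import cv2,numpy as np
from scipy.spatial.transform import Rotation as R
def ray(K,Twc,u,v,z):   # Twc cam->world
    d=Twc[:3,:3]@np.linalg.solve(K,[u,v,1]); o=Twc[:3,3]
    return o+d*(z-o[2])/d[2]
def fix(n,u,v,z,s=1.5625):
    p=camera_params(n); return ray(p["camera_matrix"],np.linalg.inv(p["world_to_cam"]),(u+.5)/s-.5,(v+.5)/s-.5,z)
def wpose():
    T=np.eye(4);T[:3,:3]=R.from_quat(status.current_tool_rot()).as_matrix();T[:3,3]=status.current_eef_pos()
    return T@camera_params("wrist")["T_tool_cam"]
def wfix(Twc,u,v,z,s=1.5625):
    return ray(camera_params("wrist")["camera_matrix"],Twc,(u+.5)/s-.5,(v+.5)/s-.5,z)
def q(a): # tool down, tool y (closing line) at angle a in world, tool x at a+90deg
    y=np.array([np.cos(a),np.sin(a),0]);z=np.array([0,0,-1]);x=np.cross(y,z)
    return R.from_matrix(np.c_[x,y,z]).as_quat()
def save(n,name):
    im=grab_frame(n); cv2.imwrite(f"pics/{name}.png",cv2.resize(im,(800,600),interpolation=cv2.INTER_CUBIC))
E
python3 - <<'E'
from h import *
P=dict(mug=(268,241,.115),handle=(267,221,.09),tin=(250,280,.085),rsA=(247,327,.055),rsB=(299,329,.055),rlA=(238,361,.055),rlB=(307,361,.055),
s1=(445,255,.02),s2=(530,253,.02),s3=(539,393,.02),s4=(450,395,.02),g1=(232,235,.035),g2=(318,234,.035),g3=(316,374,.035),g4=(227,375,.035),
pad=(394,336,.107),lend=(330,341,.02),hub=(380,265,.09),b1=(363,232,.085),b2=(414,248,.085),b3=(397,298,.085),b4=(347,282,.085),candle=(305,198,.09),jar=(342,212,.09),dish=(592,301,.03),case=(471,213,.035))
W={}
for k,v in P.items(): W[k]=fix("top",*v); print(k,W[k].round(3))
for k in("g","s"): print(k,np.mean([W[k+str(i)] for i in range(1,5)],0).round(3))
a=[np.arctan2(*(W[b]-W["hub"])[1::-1]) for b in("b1","b2","b3","b4")];print(np.degrees(a))
def tryik(p,a):
    j=planner.inverse_kinematics(p,q(a)); return None if j is None else np.round(j,2)
print(R.from_quat(status.current_tool_rot()).as_matrix().round(2))
for k in("mug","tin","rsA","rlA","pad"):
  for z in(.05,.2): 
    for an in(0,90,-90,180): print(k,z,an,tryik([*W[k][:2],z],np.radians(an)))
E
```

```text
mug [0.655 0.281 0.115]
handle [0.709 0.291 0.09 ]
tin [0.569 0.325 0.085]
rsA [0.462 0.333 0.055]
rsB [0.459 0.211 0.055]
rlA [0.383 0.35  0.055]
rlB [0.385 0.19  0.055]
s1 [ 0.649 -0.133  0.02 ]
s2 [ 0.657 -0.342  0.02 ]
s3 [ 0.32  -0.354  0.02 ]
s4 [ 0.312 -0.145  0.02 ]
g1 [0.688 0.387 0.035]
g2 [0.694 0.177 0.035]
g3 [0.356 0.171 0.035]
g4 [0.351 0.379 0.035]
pad [ 0.442 -0.011  0.107]
lend [0.435 0.142 0.02 ]
hub [0.607 0.024 0.09 ]
b1 [0.687 0.065 0.085]
b2 [ 0.65  -0.055  0.085]
b3 [ 0.531 -0.016  0.085]
b4 [0.567 0.1   0.085]
candle [0.767 0.204 0.09 ]
jar [0.734 0.116 0.09 ]
dish [ 0.539 -0.485  0.03 ]
case [ 0.752 -0.196  0.035]
g [0.522 0.278 0.035]
s [ 0.484 -0.243  0.02 ]
[  27.44674279  -61.52525039 -152.03750797  117.91758633]
[[ 0.94  0.33 -0.  ]
 [ 0.33 -0.94  0.  ]
 [-0.   -0.   -1.  ]]
mug 0.05 0 [ 0.09  0.8  -0.9   1.58  0.68  1.11 -0.98]
mug 0.05 90 [ 0.11  0.82 -0.95  1.58  0.72  1.13  0.56]
mug 0.05 -90 [-0.13  0.68 -0.54  1.59  0.4   0.98 -2.36]
mug 0.05 180 [ 0.15  0.86 -1.03  1.57  0.78  1.17  2.09]
mug 0.2 0 [ 0.13  0.67 -0.99  1.45  0.56  1.32 -0.9 ]
mug 
[... 1207 characters left out ...]
14  0.71 -2.3 ]
rlA 0.05 180 [-0.05  0.56 -1.03  2.03  0.62  0.9   1.73]
rlA 0.2 0 [-0.13  0.26 -0.85  1.9   0.22  1.08 -1.06]
rlA 0.2 90 [ 0.01  0.3  -1.02  1.9   0.29  1.1   0.44]
rlA 0.2 -90 [ 0.03  0.31 -1.05  1.89  0.3   1.11 -2.71]
rlA 0.2 180 [ 0.01  0.3  -1.02  1.9   0.29  1.1   2.01]
pad 0.05 0 [ 0.42  0.3  -0.62  2.21  0.27  0.7  -0.38]
pad 0.05 90 [ 0.62  0.36 -0.85  2.2   0.4   0.74  1.07]
pad 0.05 -90 [ 0.27  0.28 -0.44  2.22  0.18  0.68 -1.87]
pad 0.05 180 [-1.07  0.56  1.22  2.28 -0.76  0.81 -2.46]
pad 0.2 0 [ 0.48  0.07 -0.62  2.06  0.05  1.03 -0.16]
pad 0.2 90 [ 0.65  0.08 -0.8   2.05  0.07  1.03  1.39]
pad 0.2 -90 [ 0.37  0.06 -0.51  2.07  0.03  1.03 -1.72]
pad 0.2 180 None
```

Run:
```python
from h import *
arm.servo_line([.224,-.637,.3])
arm.move_pose([.43,.27,.27],q(0))
T=wpose(); save("wrist","w1"); np.save("w1.npy",T); print(T.round(3),status.current_clock(),status.current_joints())
```

```text
[[ 1.    -0.002 -0.001  0.431]
 [-0.002 -0.964 -0.266  0.348]
 [-0.     0.266 -0.964  0.464]
 [ 0.     0.     0.     1.   ]] 4.2833 [ 0.36381778  0.25227117 -1.20410122  1.82280935  0.24915302  1.23655927
 -0.91374315]
```

View pics/w1.png

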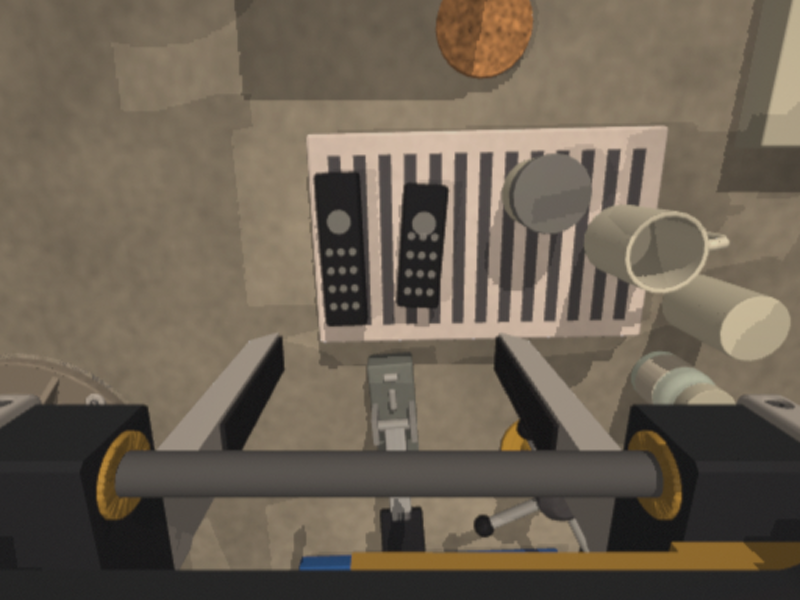

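```bash
cat >> h.py <<'E'
def pick(p,a,z,width,N=25,up=.22):
    hand.gripper_to(width); arm.move_pose([p[0],p[1],up],q(a))
    arm.servo_line([p[0],p[1],z+.03],.15); arm.servo_line([p[0],p[1],z],.06)
    hand.gripper_to(0.0,N); print("grip",status.current_width(),status.current_grasp_force())
    arm.servo_line([p[0],p[1],up],.15); print("lifted",status.current_width(),status.current_grasp_force())
def place(p,a,z,width,up=.22):
    arm.move_pose([p[0],p[1],up],q(a))
    arm.servo_line([p[0],p[1],z+.02],.15); g=arm.servo_line([p[0],p[1],z-.006],.03,guard=5)
    print("contact",g,status.current_eef_pos()); hand.gripper_to(width)
    arm.servo_line([p[0],p[1],up],.15); print("t",status.current_clock())
E
python3 - <<'E'
from h import *
T=np.load("w1.npy")
P={"long":[(315,174),(358,172),(369,324),(327,326)],"short":[(404,184),(447,186),(437,307),(397,306)]}
A={}
for k,v in P.items():
    w=np.array([wfix(T,*c,.055) for c in v]); d=(w[0]+w[1]-w[2]-w[3])/2
    A[k]=(w.mean(0),np.arctan2(d[1],d[0])-np.pi/2); print(k,w.mean(0).round(4),np.linalg.norm(d),np.linalg.norm(w[1]-w[0]),np.degrees(A[k][1]))
print("tin",wfix(T,551,193,.085),"mug",wfix(T,667,251,.115),"handle",wfix(T,717,241,.09), "corners",[wfix(T,*c,.035).round(3) for c in((307,135),(667,127),(640,335),(321,341))])
c,a=A["long"]
pick(c,a,.056,.062)
place([.383,-.243],np.radians(2),.041,.06)
E
```

```text
long [0.3872 0.2739 0.055 ] 0.14647993749601326 0.039161245440680344 2.527039173660644
short [0.462  0.2781 0.055 ] 0.11653904588232476 0.03942421872966088 -2.9663632268500235
tin [0.56961458 0.33028215 0.085     ] mug [0.65740802 0.28543135 0.115     ] handle [0.71539971 0.2896273  0.09      ] corners [array([0.355, 0.381, 0.035]), array([0.69 , 0.388, 0.035]), array([0.696, 0.182, 0.035]), array([0.359, 0.176, 0.035])]
grip 5.7392560932862844e-05 0.0
lifted 0.00028643067000239835 0.0
contact False [ 0.38309391 -0.24303275  0.03511004]
t 15.7833
```

Run:
```python
from h import *
save("side","s1")
arm.move_pose([.43,.27,.27],q(0))
T=wpose(); save("wrist","w2"); np.save("w2.npy",T); print(status.current_clock(),status.current_eef_pos(),status.current_width())
```

```text
17.7583 [0.43053954 0.26889692 0.26982849] 0.060281099882586876
```

View pics/w2.png

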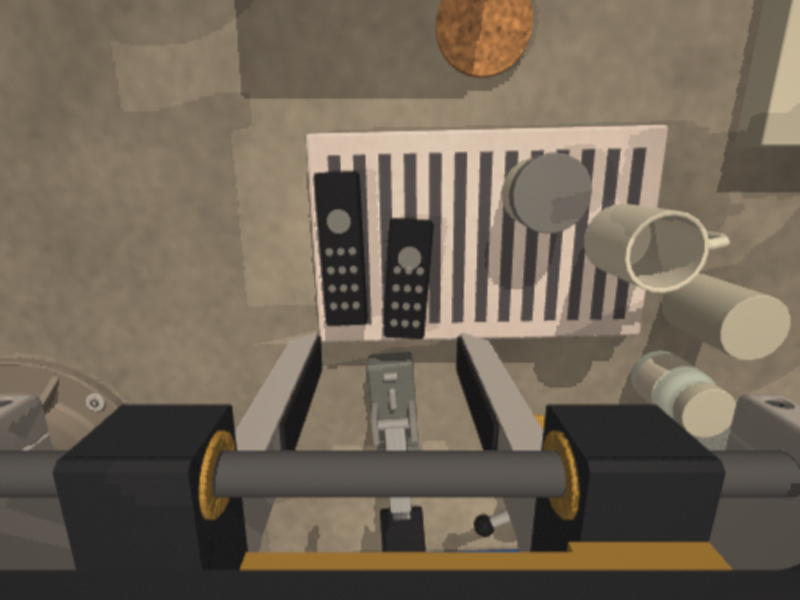

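```bash
python3 - <<'E'
from h import *
a=np.radians(2.5);p=[.387,.274]
hand.gripper_to(.062); arm.move_pose([*p,.15],q(a)); print(status.current_eef_pos())
arm.servo_line([*p,.086]); f0=status.current_ft_force()
print(arm.servo_line([*p,.056],.05,guard=6),status.current_eef_pos(),status.current_width(),status.current_ft_force()-f0)
save("side","s2"); save("wrist","w3")
E
python3 - <<'E'
import cv2
i=cv2.imread("pics/s2.png");w=cv2.imread("pics/w3.png")
i=cv2.resize(i[330:560,250:550],(600,460));w=cv2.resize(w,(800,600))
cv2.imwrite("pics/s2c.png",i)
E
```

```text
[0.38788518 0.27446571 0.15104668]
False [0.3869683  0.27411076 0.05601018] 0.06196997595148798 [-1.34262357  0.50631336 -0.00505747]
```

View pics/s2c.png

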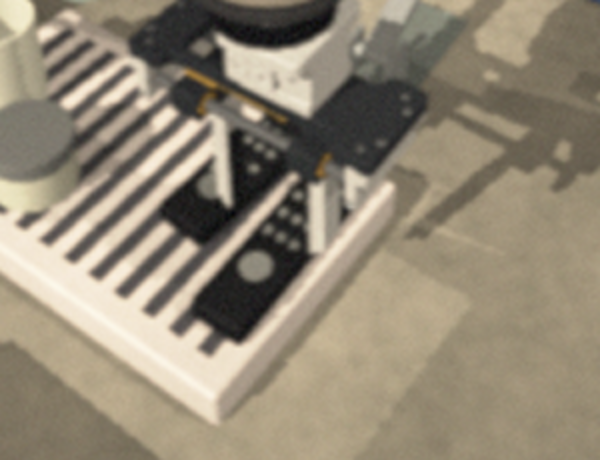

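Run:
```python
from h import *
hand.gripper_to(.03,20); print(status.current_width(),status.current_grasp_force(),status.current_eef_pos(),status.current_ft_force())
save("side","s3")
import cv2
i=cv2.imread("pics/s3.png");cv2.imwrite("pics/s3c.png",cv2.resize(i[330:560,250:550],(600,460)))
```

```text
0.02999174202877536 0.0 [0.38699325 0.27399661 0.05599888] [0.03874185 0.24484131 0.94574256]
```

View pics/s3c.png

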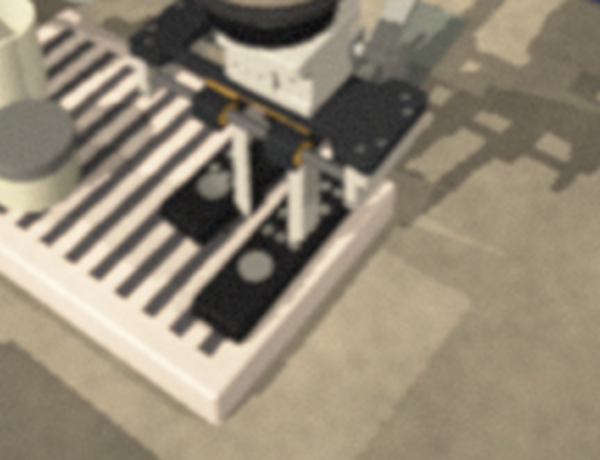

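Run:
```python
from h import *
x,y,_=status.current_eef_pos()
print(arm.servo_line([.387,.274,.030],.02,guard=4),status.current_eef_pos(),status.current_ft_force(),status.current_tool_rot())
arm.servo_line([.387,.274,.12])
```

```text
True [0.38697511 0.27398084 0.03998597] [-1.35423229 -1.41224082  8.93360066] [ 6.91499780e-01  7.22376635e-01 -1.87236374e-04  1.27798557e-04]
```

```bash
cat >> h.py <<'E'
def gpick(p,a,width,N=25,up=.2,zlow=.010,lift=.002):
    hand.gripper_to(width); arm.move_pose([p[0],p[1],up],q(a))
    arm.servo_line([p[0],p[1],.06],.15); g=arm.servo_line([p[0],p[1],zlow],.025,guard=4)
    z=status.current_eef_pos()[2]; print("touch",g,z)
    if z>.032: arm.servo_line([p[0],p[1],up]); return False
    arm.servo_line([p[0],p[1],z+lift],.03)
    hand.gripper_to(0.0,N); print("grip",status.current_width(),status.current_grasp_force(),status.current_eef_pos())
    arm.servo_line([p[0],p[1],up],.15); print("lifted",status.current_width(),status.current_grasp_force(),status.current_clock())
    return True
E
python3 - <<'E'
from h import *
T=np.load("w2.npy")
v=[(392,219),(433,221),(426,337),(384,335)]
w=np.array([wfix(T,*c,.055) for c in v]); d=(w[0]+w[1]-w[2]-w[3])/2
c=w.mean(0);a=np.arctan2(d[1],d[0])-np.pi/2; print(c,np.linalg.norm(d),np.degrees(a))
v=[(315,174),(358,172),(369,324),(327,326)]
w=np.array([wfix(T,*k,.055) for k in v]); d=(w[0]+w[1]-w[2]-w[3])/2; c=w.mean(0);a=np.arctan2(d[1],d[0])-np.pi/2
c=c+d*.1; print(c)
print(gpick(c,a,.052))
save("side","s4")
i=cv2.imread("pics/s4.png");cv2.imwrite("pics/s4c.png",i[150:550,150:750])
E
```

```text
[0.45054347 0.24613101 0.055     ] 0.11581287044733969 -3.045989040372326
[0.38662861 0.28795952 0.055     ]
touch True 0.01996179948639757
grip 0.04206032167585203 24.970660507678986 [0.38653806 0.28788752 0.02184599]
lifted 0.041963128330966284 24.969930052757263 27.65
True
```

View pics/s4c.png

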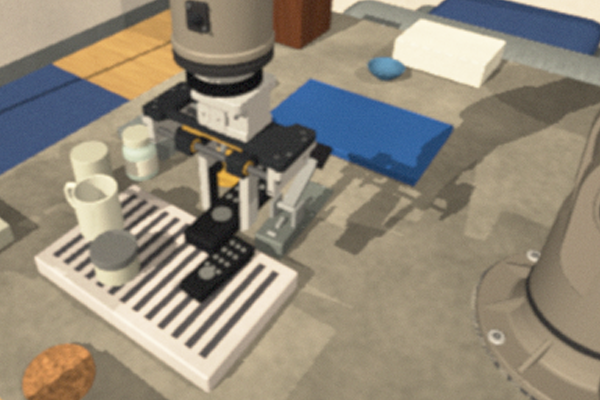

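Run:
```python
from h import *
place([.383,-.228],np.radians(2),.008,.058)
c=np.array([0.4505,0.2461]);a=np.radians(-3.0)
if gpick(c,a,.054): place([.46,-.243],np.radians(2),.008,.058)
arm.move_pose([.5,.25,.27],q(0))
T=wpose(); save("wrist","w4"); np.save("w4.npy",T);save("top","t4"); print(status.current_clock())
```

```text
contact True [ 0.38266756 -0.22786007  0.00619247]
t 33.75
touch True 0.0199772645191435
grip 0.04184309882342195 24.996728003025055 [0.4503953  0.24603291 0.02183856]
lifted 0.04184167463837135 24.996777176856995 40.2667
contact True [ 0.45970443 -0.24289572  0.00619353]
t 46.225
48.1333
```

View pics/w4.png

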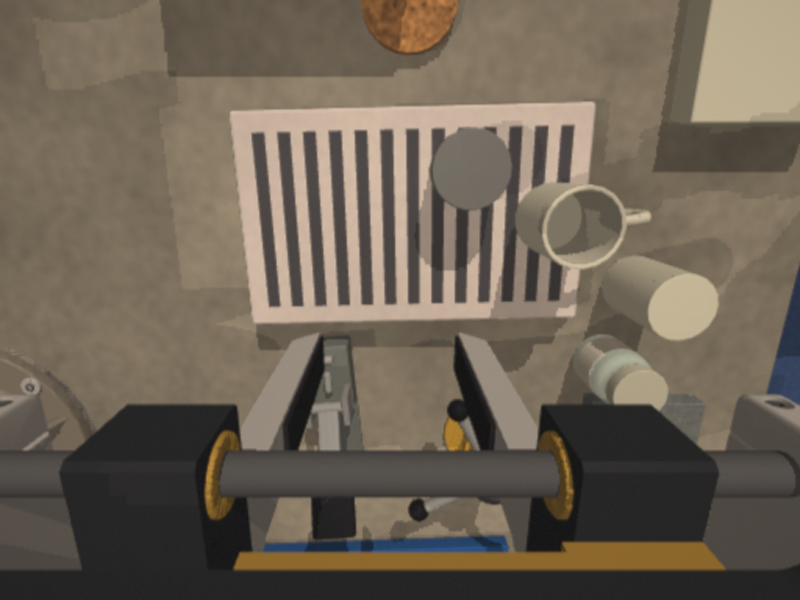

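View pics/t4.png

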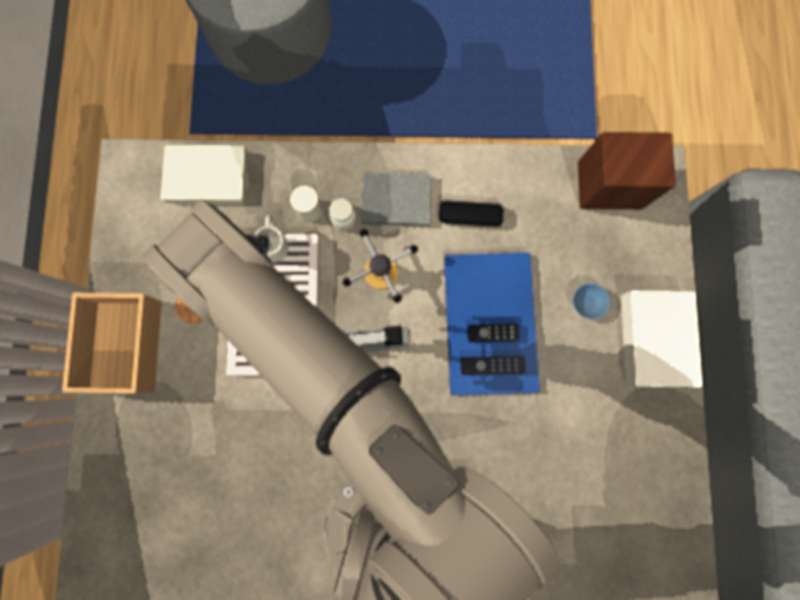

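Run:
```python
from h import *
T=np.load("w4.npy")
t=wfix(T,472,169,.085);m=wfix(T,584,227,.115);print(t,m)
t=(t+fix("top",250,280,.085))/2; m=(m+fix("top",268,241,.115))/2
a=np.pi/2
arm.servo_line([.5,.25,.3])
pick(m,a,.048,.090,N=20,up=.25); place([.575,-.297],a,.034,.088,up=.25)
pick(t,a,.040,.088,N=20,up=.25); place([.53,-.183],a,.026,.080,up=.25)
hand.gripper_to(0.0,40); arm.move_pose([.45,.12,.25],q(0))
save("side","s5");save("top","t5"); print(status.current_clock())
```

```text
[0.57132385 0.3293821  0.085     ] [0.65757205 0.28432618 0.115     ]
grip 0.06740926023752226 19.760532989166677
lifted 0.06720655690511662 19.764570489060134
contact True [ 0.57491714 -0.29699769  0.03262584]
t 60.8
grip 0.06698817952853318 20.000324929424096
lifted 0.06684000224175064 19.999880877148826
contact True [ 0.52981609 -0.18294848  0.02456716]
t 73.3917
76.5333
```

View pics/t5.png

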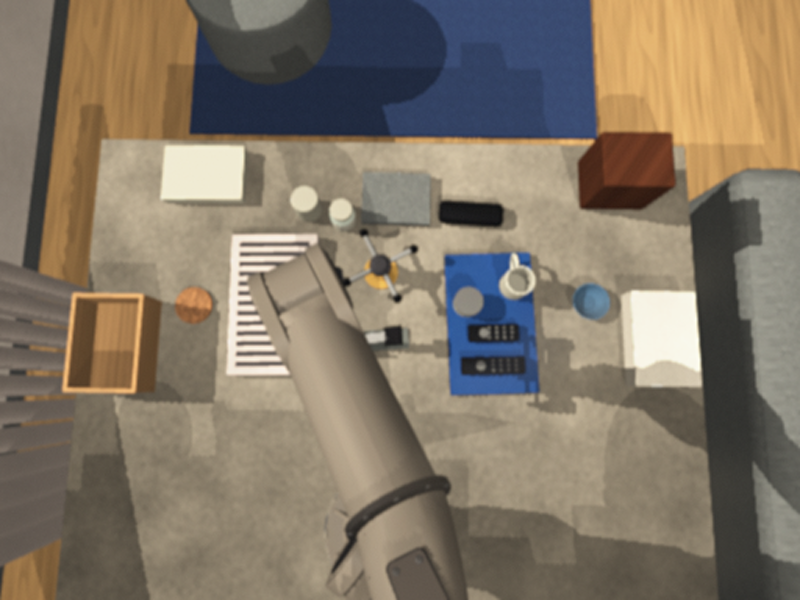

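View pics/s5.png

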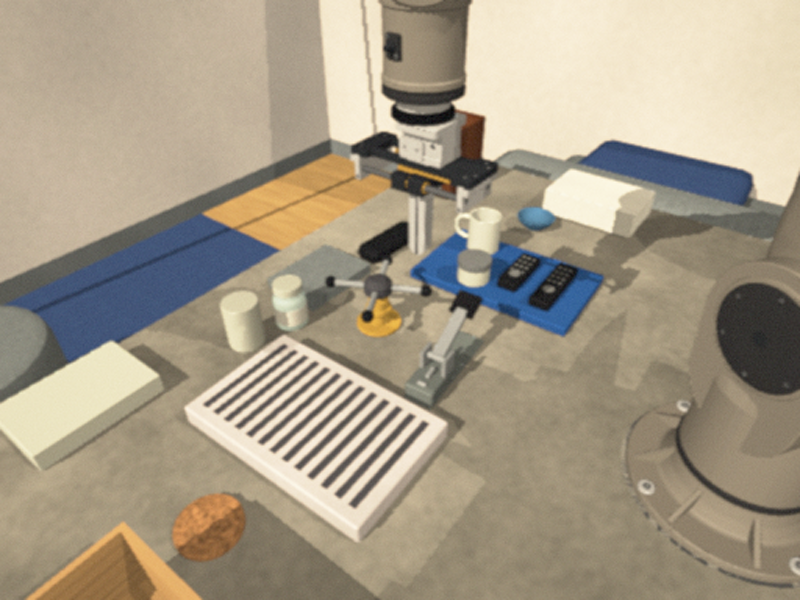

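```bash
python3 - <<'E'
from h import *
print(fix("side",467,299,.107),fix("top",394,336,.107))
p=[.443,-.008]
arm.move_pose([*p,.18],q(0)); arm.servo_line([*p,.11],.1)
print(arm.servo_line([*p,.031],.04,guard=35),status.current_eef_pos(),status.current_ft_force())
arm.servo_line([*p,.2],.12)
arm.move_pose([.48,.16,.25],q(0))
T=wpose(); save("wrist","w6"); np.save("w6.npy",T); save("top","t6"); print(T.round(3),status.current_clock())
E
python3 - <<'E'
import cv2
i=cv2.imread("pics/t6.png")[215:415,300:500];cv2.imwrite("pics/t6c.png",cv2.resize(i,(600,600)))
E
```

```text
[ 0.44824913 -0.01482211  0.107     ] [ 0.44177015 -0.01050656  0.107     ]
True [ 0.44320593 -0.00793263  0.03517064] [-7.94971881 -1.93987787 29.57749415]
[[ 1.    -0.    -0.001  0.481]
 [-0.    -0.964 -0.266  0.238]
 [-0.001  0.266 -0.964  0.443]
 [ 0.     0.     0.     1.   ]] 82.1083
```

View pics/w6.png

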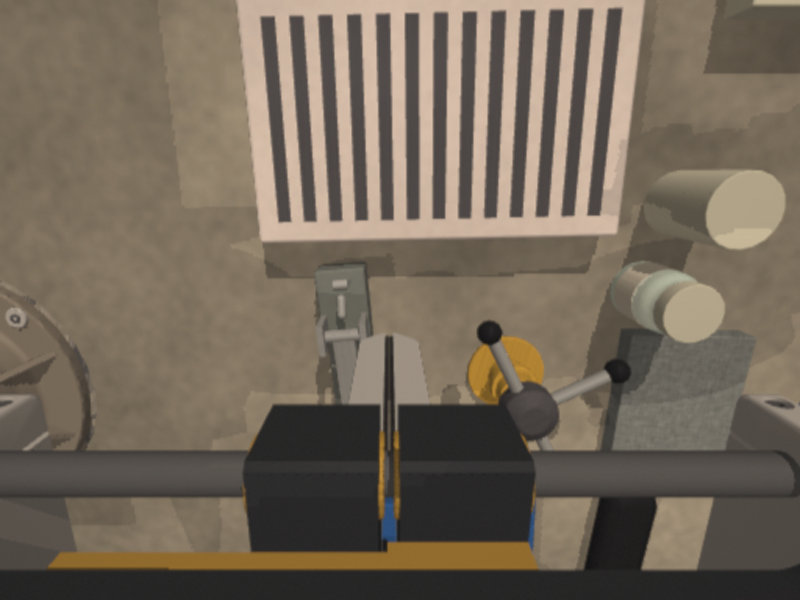

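Run:
```python
from h import *
c=np.array([.609,.0235]);r=.062;z=.045
pt=lambda d:[*(c+r*np.array([np.cos(np.radians(d)),np.sin(np.radians(d))])),z]
d=163; p=pt(d)
arm.move_pose([p[0],p[1],.18],q(0)); print(arm.servo_line(p,.1,guard=8))
log=[]
while d<163+480:
    d+=12; g=arm.servo_line(pt(d),.07,guard=16)
    f=status.current_ft_force(); log.append((d,round(float(np.hypot(f[0],f[1])),1)))
    if g:
        e=status.current_eef_pos()[:2]-c; print("guard",d,np.degrees(np.arctan2(e[1],e[0])),np.hypot(*e),f); break
print(log,status.current_clock())
```

```text
False
guard 583 -143.86010521804522 0.06187446604917953 [-2.89848876  6.11572962 -1.09901441]
[(175, 1.0), (187, 0.6), (199, 3.9), (211, 3.7), (223, 2.5), (235, 1.3), (247, 0.8), (259, 3.7), (271, 4.1), (283, 3.0), (295, 3.8), (307, 3.4), (319, 2.0), (331, 1.4), (343, 1.5), (355, 3.0), (367, 3.5), (379, 4.1), (391, 4.9), (403, 3.8), (415, 2.4), (427, 0.8), (439, 3.3), (451, 4.4), (463, 3.7), (475, 3.9), (487, 3.7), (499, 3.3), (511, 1.5), (523, 1.2), (535, 4.8), (547, 4.3), (559, 4.3), (571, 3.6), (583, 6.8)] 95.825
```

Run:
```python
from h import *
c=np.array([.609,.0235]);r=.062;z=.045
pt=lambda d:[*(c+r*np.array([np.cos(np.radians(d)),np.sin(np.radians(d))])),z]
ang=lambda:(lambda e:np.degrees(np.arctan2(e[1],e[0]))%360)(status.current_eef_pos()[:2]-c)
print(ang())
for d in(224,236,248,260,272):
    g=arm.servo_line(pt(d),.04,guard=28); print(d,g,ang(),status.current_ft_force())
    if g: break
save("side","s7"); save("top","t7")
a=cv2.imread("pics/t7.png")[215:365,320:520]; b=cv2.imread("pics/s7.png")[250:400,300:500]
cv2.imwrite("pics/c7.png",np.hstack([cv2.resize(a,(400,300)),cv2.resize(b,(400,300))]))
```

```text
216.13989478195478
224 True 216.01857426399954 [-3.52563272  6.776535   -0.0655796 ]
```

View pics/c7.png

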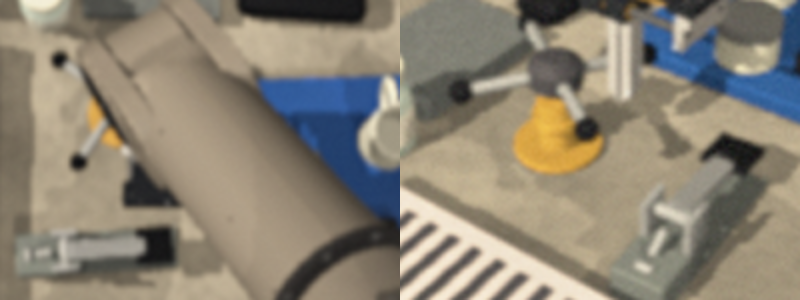

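Run:
```python
from h import *
c=np.array([.609,.0235])
for u,v in((350,245),(359,295)):
    w=fix("top",u,v,.085)[:2]-c; print(np.hypot(*w),np.degrees(np.arctan2(w[1],w[0])))
T=np.load("w6.npy")
for u,v in((489,332),(617,371)):
    w=wfix(T,u,v,.085)[:2]-c; print(np.hypot(*w),np.degrees(np.arctan2(w[1],w[0])))
print(wfix(T,530,412,.1))
# back off the spoke, lift, look
r=.062;d=np.radians(196);p=[*(c+r*np.array([np.cos(d),np.sin(d)]))]
arm.servo_line([*p,.045],.05); arm.servo_line([*p,.25],.15)
arm.move_pose([.45,.2,.27],q(0)); save("top","t8");save("side","s8"); print(status.current_clock())
a=cv2.imread("pics/t8.png")[190:390,310:560]; b=cv2.imread("pics/s8.png")[225:425,300:550]
cv2.imwrite("pics/c8.png",np.hstack([cv2.resize(a,(400,320)),cv2.resize(b,(400,320))]))
```

```text
0.08519951456284208 57.128060068274
0.08635050121373967 146.38042912391845
0.08888462200014724 117.11271050584729
0.08766829776185067 28.394590621941273
[0.60584491 0.0326437  0.1       ]
99.2417
```

View pics/c8.png

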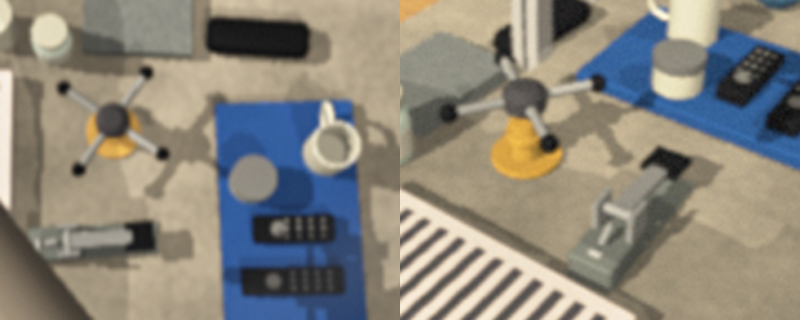

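Run:
```python
from h import *
c=np.array([.609,.0235]);r=.064;z=.045
pt=lambda d:[*(c+r*np.array([np.cos(np.radians(d)),np.sin(np.radians(d))])),z]
p=pt(12); arm.servo_line([.45,.2,.3]); arm.move_pose([p[0],p[1],.2],q(0)); arm.servo_line(p,.1,guard=8)
for d in range(20,80,8):
    g=arm.servo_line(pt(d),.05,guard=25); e=status.current_eef_pos()[:2]-c
    print(d,g,np.degrees(np.arctan2(e[1],e[0])))
    if g: break
arm.servo_line(pt(14),.05); p=pt(14); arm.servo_line([p[0],p[1],.25]); arm.move_pose([.45,.2,.27],q(0))
save("top","t9"); a=cv2.imread("pics/t8.png").astype(int)[190:400,340:620]-cv2.imread("pics/t9.png")[190:400,340:620]
print((abs(a).max(2)>60).sum(),status.current_clock())
```

```text
20 False 20.61298271187031
28 False 28.462221641625835
36 False 36.40993168585069
44 True 38.51724179613231
0 106.9583
```

```bash
python3 -c "
from rig import *
print(finish_job())"
```

```text
the job is handed in; nothing more can be done
None
```

I handed the job in at about 107 s of the 210 s: both remotes, the tin and the mug (no votive at this start) are on the blue shelf, the lever is latched down, and the wheel is turned anticlockwise hard against its stop.

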